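# Disinfect the nasal speculum for the five-minute cycle

## Robot

A 6-joint arm with a two-finger parallel gripper is mounted at the origin on the work surface. World frame = base frame: x ahead of the robot, y to its left, z up, the work surface at z = 0. Lengths are in mm, angles in rad, forces in N, time in s.
With the tool pointing down it reaches from about 350 to 875 mm from the base axis. Payload 4.2 kg.
Tool frame: the origin (TCP) lies between the finger pads; the fingertips stand 8 mm ahead of it and the grasp point (between the pads) lies 11 mm behind it; z points along the fingers, y is the line along which they close (so a half turn about z gives the same grasp; the last joint's range is limited). The gripper opens to 85 mm and grips with 20 to 120 N. Pads are 22 mm wide; open, the fingers measure 114 mm over their backs; the gripper's body (76 mm by 85 mm) begins 54 mm behind the grasp point. The pads swing forward as they close: fully open they stand 13 mm farther back than shut.
Start: joints at [1.374, 0.385, 0.008, 0, -1.194, -0.259], TCP at [275.079, 561.187, 239.312] pointing down, gripper open.
Joint ranges: [-3.14, 3.14], [-1.21, 2.06], [-1.07, 1.41], [-3.16, 2.05], [-2.99, -0.16], [-3.1, 3.1]. Speed limits (rad/s): [2.79, 2.79, 3.14, 3.14, 3.14, 3.14].

## Interface

Orientations are given as a unit quaternion [x, y, z, w].
In Python, from bench import read_state, get_image, camera_params, job_done gives the robot as it stands.
- The arm moves only by the tool drive_tool, never from a script. Its argument "moves" is a list that holds one entry, the list of rows, each a list of 7 numbers: the shift along the tool's x, y, z in m, then the turn, a rotation vector about the tool's x, y, z in rad, then the closure in counts, from 0 (fully open) to 255 (shut). A call has 1 to 8 rows; each row shifts and turns the commanded pose from where the row before left it, along the tool's axes as they then stand; what a row does not reach is not made up. A row lasts 1/12 s, in which the tool goes at most 41.7 mm and 7.16 degrees, less where a joint would pass 70% of its speed; a pose out of reach is approached as far as the arm can. A call is refused whole if a number of a shift passes 0.0417 or a number of a turn 0.125, either way. A call with a gripper value outside its range is refused whole. The fingers move at their own pace and stop on an object; the grip force is fixed at half the most. Time passes only in rows, so rows that do not move let the fingers close. It gives the time, the measured TCP pose, the force and the opening at its end, in the units of the state.
- read_state(): the state, without advancing time (a new reading comes with each control period).
- get_image(name): name is "scene" or "top" or "wrist"; returns the picture (384x512x3 uint8, blue, green, red); there is no depth.
- camera_params(name): a dict with "mtx" (3x3 intrinsics, pixels), "extrinsics" (4x4, takes a point from camera to world coordinates). Camera axes: x right, y up, looking along -z (the intrinsics and any distortion apply to the point x, -y, -z); pixel columns grow to the right and rows downward; lengths in mm; the calibration is good to about 2 mm. A picture is of the moment at which its call begins: read the wrist's pose just before it. camera_params takes no time and is no camera call; for the wrist camera it gives the pose at the moment of the call.
- job_done(): hands the job in, once; it reports no verdict.
The state is a dict: "clock": time; "joints": joint angles; "joint_vel": joint speeds; "joint_efforts": joint torques, N m; "position": TCP position; "ee_rot": TCP orientation; "contact_force": force on the tool from outside, world axes, zero at the start; "wrist_torque": the same for the moment, N m; "gripper_width": finger opening in mm.
Only numpy, scipy, OpenCV 4.12 (cv2) and the standard library are available. Lean on these libraries where they do the work, as an engineer would, in place of code of your own. Each camera call takes 0.05 s, during which the arm holds its last target. There are 200 camera calls.

## Task

Lay the steel nasal speculum flat inside the open white disinfection box and let go, then close the amber lid fully. After that, roll the black thumbwheel on the console until the 5 (the orange face) is uppermost, and only then press the green start button all the way down and let it up again. Leave the other things on the counter where they are.

Things in the scene. Friction and masses are not known exactly. Their poses are not given: they have to be found in the camera images.
- speculum: Loose steel nasal speculum lying flat: two parallel bars joined at the back, then two blades drawing together. 126 mm long (x -62 to +64), 26 mm wide over the bars at the origin, 10 mm thick, about 90 g. Origin: centre of its underside; x along it to the blade tips, z up. Grip across the bars (along its y) near the origin. Lies left or right of the white box.
- steriliser: White disinfection box, fixed, grey console on its right (-y). Origin: centre of the chamber part's underside, on the counter; x away from the robot at yaw 0, y left, z up; yaw within 0.3 rad. Chamber part 140 x 220 mm (x, y), rim 85 mm high; inside 124 x 204 mm, 55 mm deep. Console: x -70 to +70, y -215 to -110, top 50 mm high.
- chamber_floor (a point): Centre of the aluminium chamber floor, 30 mm above the counter. Axes as the box's.
- lid_hinge (a point): Fixed point on the middle of the lid's hinge line, at the far (+x) rim of the chamber: x 70, y 0, z 85 mm in the box's frame. The hinge line is along the box's y.
- lid_edge (a point): Middle of the lid's free edge on its outer (upper when shut) face, 144 mm from the hinge line; moves with the lid. The lid: white frame with an amber pane, 144 x 220 x 8 mm; its underside lies in the hinge plane, its outer face 8 mm above that; a grey lip 80 mm wide runs 12 mm beyond the free edge.
- lid (a joint): Lid angle in rad: 0 shut flat on the rim, grows as it opens; starts at 1.6 to 1.8 (upright or leaning back, away from the robot), stop at 1.85. A friction hinge (0.25 N m): it stays where it is left, so it must be pushed all the way down, for instance with a fingertip on the outer face, from behind and then from above.
- wheel_axle (a point): Centre of the thumbwheel on its axle, fixed, 45 mm above the counter, at x -35, y -165 mm in the box's frame; axle along the box's y. Black eight-sided wheel, 24 mm wide, flats 25 mm from the axle with white numerals, the 5 on an orange face; between the flats grey ribs 3 mm thick reach 32 mm from the axle: at rest two stand 12 mm before and behind the axle, tops 30 mm above it.
- wheel (a joint): Wheel angle in rad: number k (0 to 7) is uppermost at k x 0.785. Grows as the top is rolled away from the robot (+x of the box); the next higher number comes up from the robot's side. End stops 0.25 beyond 0 and 7. Starts on 0, 1, 2 or 3. A light detent at each number: a fingertip pushing a rib past half a step makes it snap to the next number; less, and it falls back.
- start_top (a point): Centre of the top of the green start button (28 mm across, in a black collar 44 mm across), on the console, 72 mm above the counter, at x 40, y -165 mm in the box's frame; moves with the button.
- start (a joint): Start button travel in m: 0 up, 0.006 fully down; spring, about 5 N fully down, comes up by itself.
- otoscope: Loose black otoscope, lying, 160 x 34 x 30 mm, its x along the handle; a bystander, on the other side of the box from the speculum.
- vial: Loose upright amber glass vial with aluminium cap, 24 mm across, 50 mm high, beyond and to the right of the box; a bystander.

How it is judged:
By the outcome, as a careful person would: the job done as asked, in the order asked, and still so for the second after the job is handed in, with the robot touching nothing.
It also fails if it takes over 72 s, if anything falls off the work surface, if the arm or the gripper's body presses on something with over 40 N, if the wrist force passes 120 N, or if a joint passes its speed limit or range.

## Working session

There is one attempt and no reset: what is moved stays moved. The work goes in short steps, Python scripts to look and compute and a tool call to move; the robot and the scene stay as the last step left them, time stands still between calls to the robot, and variables do not carry over. Pictures are saved under pics/ and viewed, on a budget of 10 in all, crops included, one or two more only if the job needs it, and the job is handed in when it is done.

Besides the shell and the picture viewer there is one more tool, called after ">>>" as name(argument=value, ...) on one line, values as JSON. drive_tool: Moves the arm, as the interface text tells. Its arguments: {"type":"object","properties":{"moves":{"type":"array"}},"required":["moves"]}

```bash
ls; mkdir -p pics
cat > h.py <<'E'
import numpy as np, cv2
from bench import *
from scipy.spatial.transform import Rotation as R
def pix(P,n,c=None):
    c=c or camera_params(n); T=np.linalg.inv(np.array(c["extrinsics"]));K=np.array(c["mtx"])
    p=(T[:3,:3]@np.atleast_2d(P).T).T+T[:3,3]; q=np.c_[p[:,0],-p[:,1],-p[:,2]]@K.T
    return q[:,:2]/q[:,2:]
def ray(uv,n,c=None):
    c=c or camera_params(n); T=np.array(c["extrinsics"]);K=np.array(c["mtx"])
    d=np.c_[np.atleast_2d(uv),np.ones(len(np.atleast_2d(uv)))]@np.linalg.inv(K).T
    d=d*[1,-1,-1]; return T[:3,3],d@T[:3,:3].T
def onz(uv,n,z,c=None):
    o,d=ray(uv,n,c); return o+d*((z-o[2])/d[:,2])[:,None]
E
python3 - <<'E'
from h import *
s=read_state();print(s)
for n in ("top","scene"):
    im=get_image(n);c=camera_params(n);print(n,{k:np.round(v,2).tolist() if k!='name' else v for k,v in c.items()})
    cv2.imwrite(f"pics/{n}0.png",im)
E
```

```text
pics
{'clock': 0.0, 'joints': array([ 1.37364345e+00,  3.85566460e-01,  6.62567235e-03, -4.87337950e-04,
       -1.19400341e+00, -2.58596691e-01]), 'joint_vel': array([ 0.0001605 ,  0.00106164, -0.00128622, -0.00034402, -0.00034697,
       -0.00074058]), 'joint_efforts': array([ 1.17845324e-03, -3.92295527e+01,  1.88399345e+01,  4.18614373e+00,
       -4.59312359e-03, -1.54836624e-06]), 'position': array([274.82240562, 560.70523706, 238.21725907]), 'ee_rot': array([ 9.74127798e-01, -2.25995196e-01, -1.93383969e-04,  1.08038691e-03]), 'contact_force': array([ 0.3864436 ,  0.04034701, -0.15089187]), 'wrist_torque': array([0.01584444, 0.03904324, 0.01486436]), 'gripper_width': 85.45494106505292}
top {'mtx': [[493.81, 0.0, 260.35], [0.0, 493.81, 182.17], [0.0, 0.0, 1.0]], 'extrinsics': [[0.0, 0.98, -0.22, 291.21], [-1.0, -0.0, -0.01, -6.25], [-0.01, 0.22, 0.98, 1256.04], [0.0, 0.0, 0.0, 1.0]]}
scene {'mtx': [[375.28, 0.0, 258.51], [0.0, 375.28, 195.27], [0.0, 0.0, 1.0]], 'extrinsics': [[0.87, -0.36, 0.33, 890.92], [0.49, 0.63, -0.6, -644.81], [0.01, 0.68, 0.73, 863.92], [0.0, 0.0, 0.0, 1.0]]}
```

View pics/top0.png

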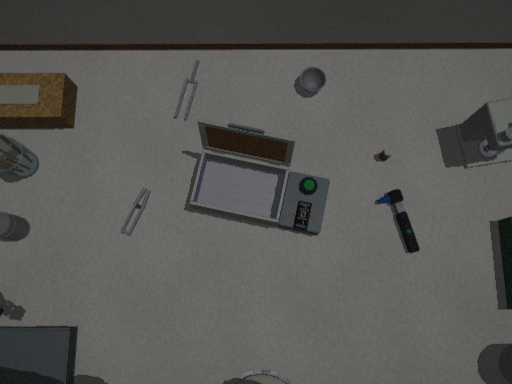

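View pics/scene0.png

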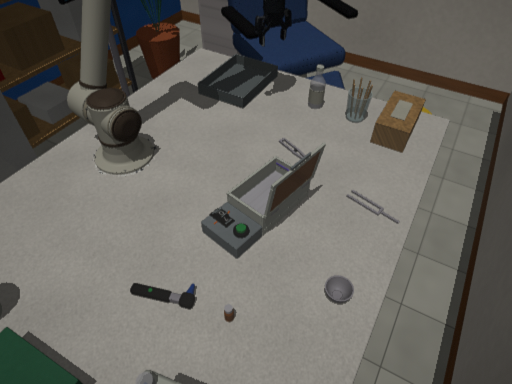

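The top view shows the box at about (240,190) and the console with the button at (308,186) and the wheel at (302,215). The speculum is at (136,211), left of the box, with a tuning-fork-like bystander at (188,90), and the otoscope is at (403,220). Next I'll measure from an enlarged crop.

Run:
```python
from h import *
im=cv2.imread("pics/top0.png")
cr=im[115:245,110:340]; cr=cv2.resize(cr,None,fx=3.4,fy=3.4,interpolation=cv2.INTER_CUBIC)
cr=np.clip(cr.astype(float)*1.8,0,255).astype(np.uint8);cv2.imwrite("pics/crop0.png",cr)
hsv=cv2.cvtColor(im,cv2.COLOR_BGR2HSV)
m=cv2.inRange(hsv,(45,90,50),(85,255,255)); m[:, :290]=0;m[:,330:]=0;m[:150]=0;m[210:]=0
v,u=np.nonzero(m);print("green",len(u),u.mean(),v.mean(),onz([[u.mean(),v.mean()]],"top",72))
g=cv2.cvtColor(im,cv2.COLOR_BGR2GRAY)
def inner(z):pass
for p,z in [((136,211),0)]: print(onz([p],"top",z))
```

```text
green 88 308.79545454545456 184.39772727272728 [[ 548.65220653 -117.46880304   72.        ]]
[[494.7505218  322.18507604   0.        ]]
```

View pics/crop0.png

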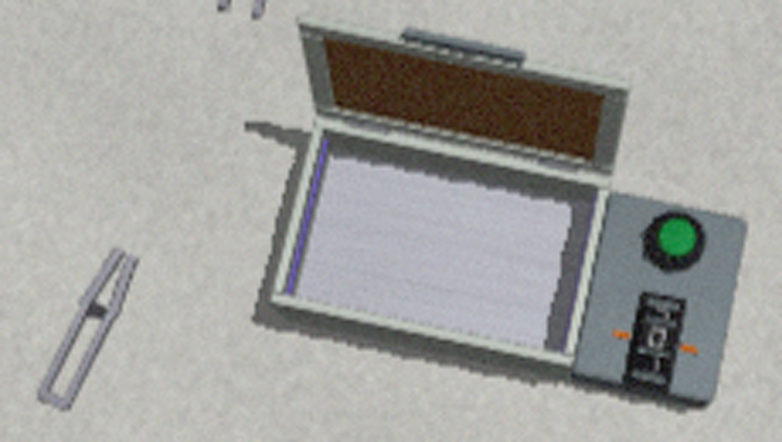

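Run:
```python
from h import *
f=lambda u,v:((u+.5)/3.4-.5+110,(v+.5)/3.4-.5+115)
A=[];W=[]
for uv,b in [((274,298),(-70,110,85)),((573,360),(-70,-110,85)),((318,118),(70,110,85)),((611,184),(70,-110,85)),((745,218),(70,-215,50)),((712,404),(-70,-215,50)),((677,237),(40,-165,72))]:
    W.append(onz([f(*uv)],"top",b[2])[0]);A.append(b)
A=np.array(A,float);W=np.array(W)
a=A[:,:2]-A[:,:2].mean(0);w=W[:,:2]-W[:,:2].mean(0)
yaw=np.arctan2((a[:,0]*w[:,1]-a[:,1]*w[:,0]).sum(),(a*w).sum())
c,s=np.cos(yaw),np.sin(yaw);M=np.array([[c,-s],[s,c]]);t=W[:,:2].mean(0)-M@A[:,:2].mean(0)
print("yaw",yaw,"org",t);print(np.round(W[:,:2]-(A[:,:2]@M.T+t),1))
for n,b in dict(wheel=(-35,-165),btn=(40,-165),hinge=(70,0)).items(): print(n,M@b+t)
im=cv2.imread("pics/top0.png")
g=cv2.cvtColor(im,cv2.COLOR_BGR2GRAY)[180:245,112:160].astype(np.int16); hs=cv2.cvtColor(im,cv2.COLOR_BGR2HSV)[180:245,112:160]
bg=np.median(g);m=(bg-g>25).astype(np.uint8)
n,l,st,_=cv2.connectedComponentsWithStats(m,connectivity=8);k=1+st[1:,4].argmax();v,u=np.nonzero(l==k)
P=onz(np.c_[u+112,v+180],"top",7)[:,:2]
(cx,cy),(ww,hh),an=cv2.minAreaRect(P.astype(np.float32));print("spec n",len(u),"centre",cx,cy,ww,hh,an)
e=[onz([f(*q)],"top",7)[0,:2] for q in ((55,402),(125,250))];print("ends",e,np.hypot(*(e[1]-e[0])),np.arctan2(*(e[1]-e[0])[::-1]))
```

```text
yaw -0.21590813392764321 org [544.99999088  51.74217449]
[[ 1.9 -4. ]
 [ 4.6 -0.6]
 [-2.3 -1.8]
 [-4.8  1.1]
 [ 0.5  3.5]
 [ 0.1  1.3]
 [ 0.   0.6]]
wheel [ 475.46390904 -101.92868586]
btn [ 548.72257729 -117.99627829]
hinge [613.37474792  36.7457549 ]
spec n 122 centre 493.3992614746094 323.5580749511719 19.404281616210938 126.63448333740234 65.13463592529297
ends [array([437.47933223, 343.14476532]), array([553.32892443, 296.63779619])] 124.8359971818776 -0.3817494355486461
```

>>> drive_tool(moves=[[[0.033, 0.0145, 0.01, 0, 0, -0.046, 0], [0.033, 0.0145, 0.01, 0, 0, 0, 0], [0.033, 0.0145, 0.01, 0, 0, 0, 0], [0.033, 0.0145, 0.01, 0, 0, 0, 0], [0.033, 0.0145, 0.01, 0, 0, 0, 0], [0.033, 0.0145, 0.01, 0, 0, 0, 0], [0.033, 0.0145, 0.01, 0, 0, 0, 0], [0.033, 0.0145, 0.01, 0, 0, 0, 0]]])

```text
clock: 0.77
position: [470.4, 346.9, 158.6]
ee_rot: [0.979, -0.203, -0.0, 0.0]
contact_force: [1.2, 0.7, 0.1]
gripper_width: 85.4
```

>>> drive_tool(moves=[[[0.033, 0.0145, 0.01, 0, 0, 0, 0], [0, 0, 0.01, 0, 0, 0, 0], [0, 0, 0.01, 0, 0, 0, 0], [0, 0, 0, 0, 0, 0, 0]]])

```text
clock: 1.1
position: [493.1, 320.9, 126.6]
ee_rot: [0.979, -0.204, -0.002, 0.002]
contact_force: [-1.0, 0.0, -0.1]
gripper_width: 85.6
```

```bash
cat >> h.py <<'E'
def st():
    s=read_state();q=R.from_quat(s["ee_rot"]).as_matrix()
    print("t",round(s["clock"],2),"p",np.round(s["position"],1),"yaw",round(np.arctan2(q[1,0],q[0,0]),3),"z",np.round(q[:,2],3),"F",np.round(s["contact_force"],1),"w",round(s["gripper_width"],1),"j",np.round(s["joints"],2));return s
E
python3 - <<'E'
from h import *
st();c=camera_params("wrist");im=get_image("wrist");cv2.imwrite("pics/w1.png",im)
import pickle;pickle.dump(c,open("w1.pkl","wb"))
P=np.array([495,321,7.]);print(pix(P,"wrist",c))
E
```

```text
t 1.1 p [493.1 320.9 126.6] yaw -0.411 z [-0.004 -0.003 -1.   ] F [-1.   0.  -0.1] w 85.6 j [ 0.85  0.43 -0.23 -0.   -0.92  0.31]
[[252.43905976 183.95713595]]
```

View pics/w1.png

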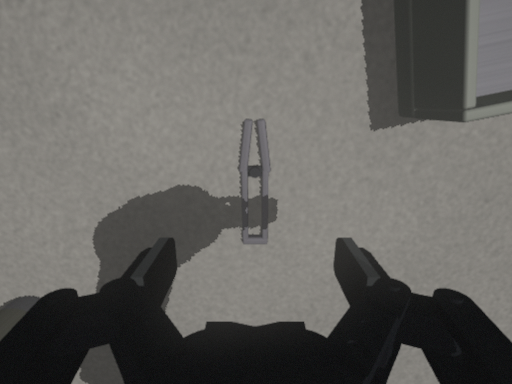

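The wrist view shows the speculum with its back edge at (256,242) and its tips at (256,120), parallel to the tool x axis. I'll convert those to positions.

```bash
cat > go.py <<'E'
import sys; from h import *
# world target x y z yaw -> total tool-frame shift (mm) after turn
x,y,z,yaw=map(float,sys.argv[1:5]); s=st();q=R.from_quat(s["ee_rot"]).as_matrix();y0=np.arctan2(q[1,0],q[0,0])
d=np.array([x,y,z])-s["position"];c,k=np.cos(yaw),np.sin(yaw)
print("turn z",round(-(yaw-y0),3),"shift mm",np.round([c*d[0]+k*d[1],k*d[0]-c*d[1],-d[2]],1))
E
python3 - <<'E'
from h import *;import pickle
c=pickle.load(open("w1.pkl","rb"))
b,t=onz([(255.5,242),(255.5,120)],"wrist",8,c)[:,:2];d=t-b;L=np.hypot(*d);print(b,t,L,np.arctan2(d[1],d[0]));o=b+d*62/126
print("origin",o)
print(R.from_quat(read_state()["ee_rot"]).as_matrix())
E
```

```text
[436.33834681 343.19684885] [549.41958901 294.13874157] 123.2642090264666 -0.40932643660514323
origin [491.98149774 319.05714527]
[[ 0.91736335 -0.3980443  -0.002285  ]
 [-0.39804896 -0.91736159 -0.00217752]
 [-0.00122942  0.00290712 -0.99999502]]
```

>>> drive_tool(moves=[[[0, 0.002, 0.025, 0, 0, 0, 0], [0, 0, 0.03, 0, 0, 0, 60], [0, 0, 0.03, 0, 0, 0, 90], [0, 0, 0.02, 0, 0, 0, 90], [0, 0, 0.01, 0, 0, 0, 90], [0, 0, 0.001, 0, 0, 0, 90], [0, 0, 0, 0, 0, 0, 90]]])

```text
clock: 1.73
position: [493.5, 321.4, 13.9]
ee_rot: [0.979, -0.203, 0.0, -0.0]
contact_force: [-0.1, -0.3, 0.1]
gripper_width: 55.1
```

>>> drive_tool(moves=[[[0, 0, 0, 0, 0, 0, 255], [0, 0, 0, 0, 0, 0, 255], [0, 0, 0, 0, 0, 0, 255], [0, 0, 0, 0, 0, 0, 255], [0, 0, 0, 0, 0, 0, 255], [0, 0, 0, 0, 0, 0, 255]]])

```text
clock: 2.23
position: [494.2, 321.2, 15.4]
ee_rot: [0.979, -0.203, 0.001, -0.001]
contact_force: [-2.0, 0.1, 6.4]
gripper_width: 23.1
```

>>> drive_tool(moves=[[[0, 0, -0.01, 0, 0, 0, 255], [0, 0, -0.03, 0, 0, 0, 255], [0, 0, -0.04, 0, 0, 0, 255], [0, 0, -0.04, 0, 0, 0, 255], [0, 0, -0.03, 0, 0, 0, 255], [0, 0, -0.02, 0, 0, 0, 255], [0, 0, 0, 0, 0, 0, 255]]])

```text
clock: 2.82
position: [495.6, 321.8, 190.1]
ee_rot: [0.979, -0.203, 0.004, -0.005]
contact_force: [-0.2, 1.0, -0.3]
gripper_width: 22.4
```

```bash
python3 - <<'E'
from h import *
st();a=get_image("wrist");b=get_image("scene");cv2.imwrite("pics/w2.png",np.hstack([a[:,100:420],cv2.resize(b[100:260,180:360],(432,384))]))
E
python3 go.py 545 51.7 200 -0.216
```

```text
t 2.82 p [495.6 321.8 190.1] yaw -0.409 z [ 0.009  0.008 -1.   ] F [-0.2  1.  -0.3] w 22.4 j [ 0.85  0.36 -0.16  0.   -1.04  0.31]
t 2.92 p [493.3 320.1 184.5] yaw -0.41 z [ 0.001  0.002 -1.   ] F [ 0.6  0.4 -1.7] w 22.9 j [ 0.85  0.37 -0.17 -0.   -1.04  0.31]
turn z -0.194 shift mm [108.  251.1 -15.5]
```

View pics/w2.png

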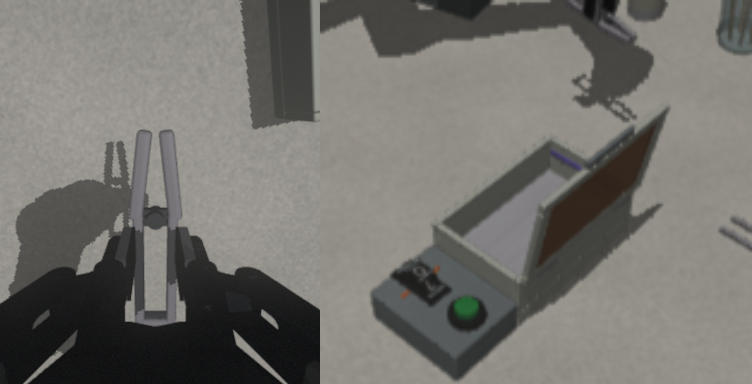

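The speculum is gripped straight across both bars. It has to lie along the box's long axis (box y), so I'll turn to yaw -1.787.

>>> drive_tool(moves=[[[0, 0, 0, 0, 0, 0.115, 255], [0, 0, 0, 0, 0, 0.115, 255], [0, 0, 0, 0, 0, 0.115, 255], [0, 0, 0, 0, 0, 0.115, 255], [0, 0, 0, 0, 0, 0.115, 255], [0, 0, 0, 0, 0, 0.115, 255], [0, 0, 0, 0, 0, 0.115, 255], [0, 0, 0, 0, 0, 0.115, 255]]])

```text
clock: 3.58
position: [492.5, 319.3, 181.1]
ee_rot: [0.785, -0.619, -0.0, 0.002]
contact_force: [0.3, 0.4, -0.1]
gripper_width: 22.7
```

>>> drive_tool(moves=[[[0, 0, 0, 0, 0, 0.115, 255], [0, 0, 0, 0, 0, 0.115, 255], [0, 0, 0, 0, 0, 0.115, 255], [0, 0, 0, 0, 0, 0.112, 255], [0, 0, 0, 0, 0, 0, 255], [0, 0, 0, 0, 0, 0, 255]]])

```text
clock: 4.08
position: [492.8, 319.6, 181.8]
ee_rot: [-0.628, 0.778, -0.0, -0.002]
contact_force: [0.7, -0.9, -1.5]
gripper_width: 22.7
```

```bash
python3 go.py 542.1 52.3 150 -1.787
```

```text
t 4.08 p [492.8 319.6 181.8] yaw -1.784 z [-0.002 -0.002 -1.   ] F [ 0.7 -0.9 -1.5] w 22.7 j [ 0.85  0.37 -0.17 -0.   -1.04 -1.06]
turn z 0.003 shift mm [ 250.5 -105.5   31.8]
```

>>> drive_tool(moves=[[[0.0313, -0.0132, 0, 0, 0, 0.003, 255], [0.0313, -0.0132, 0, 0, 0, 0, 255], [0.0313, -0.0132, 0, 0, 0, 0, 255], [0.0313, -0.0132, 0, 0, 0, 0, 255], [0.0313, -0.0132, 0, 0, 0, 0, 255], [0.0313, -0.0132, 0, 0, 0, 0, 255], [0.0313, -0.0132, 0, 0, 0, 0, 255], [0.0313, -0.0132, 0, 0, 0, 0, 255]]])

```text
clock: 4.75
position: [541.8, 51.1, 182.7]
ee_rot: [-0.627, 0.779, 0.0, -0.001]
contact_force: [0.5, 0.4, -1.5]
gripper_width: 22.7
```

>>> drive_tool(moves=[[[0, 0, 0.02, 0, 0, 0, 255], [0, 0, 0.02, 0, 0, 0, 255], [0, 0, 0, 0, 0, 0, 255], [0, 0, 0, 0, 0, 0, 255]]])

```text
clock: 5.08
position: [541.4, 52.3, 142.2]
ee_rot: [-0.626, 0.78, 0.0, -0.002]
contact_force: [0.1, -0.5, 0.4]
gripper_width: 22.9
```

```bash
python3 go.py 542.1 52.3 50 -1.787
python3 - <<'E'
from h import *
a=get_image("wrist");b=get_image("top");cv2.imwrite("pics/w3.png",np.hstack([a[:,100:420],cv2.resize(b[110:250,180:330],(411,384))]))
E
```

```text
t 5.08 p [541.4  52.3 142.2] yaw -1.788 z [-0.003 -0.002 -1.   ] F [ 0.1 -0.5  0.4] w 22.9 j [ 0.39  0.34 -0.32  0.   -0.91 -0.61]
turn z -0.001 shift mm [-0.1 -0.7 92.2]
```

View pics/w3.png

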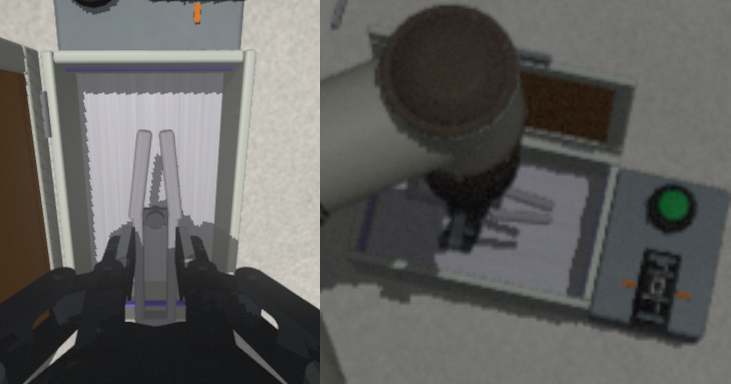

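>>> drive_tool(moves=[[[0, 0, 0.02, 0, 0, 0, 255], [0, 0, 0.025, 0, 0, 0, 255], [0, 0, 0.025, 0, 0, 0, 255], [0, 0, 0.015, 0, 0, 0, 255], [0, 0, 0.008, 0, 0, 0, 255], [0, 0, 0.003, 0, 0, 0, 255], [0, 0, 0, 0, 0, 0, 255], [0, 0, 0, 0, 0, 0, 255]]])

```text
clock: 5.85
position: [543.3, 53.4, 48.6]
ee_rot: [-0.626, 0.78, -0.001, 0.001]
contact_force: [1.3, 0.4, -0.2]
gripper_width: 23.0
```

>>> drive_tool(moves=[[[0, 0, 0.002, 0, 0, 0, 255], [0, 0, 0.001, 0, 0, 0, 255], [0, 0, 0, 0, 0, 0, 255], [0, 0, 0, 0, 0, 0, 255]]])

```text
clock: 6.18
position: [543.0, 53.2, 45.4]
ee_rot: [-0.626, 0.78, -0.0, 0.001]
contact_force: [-0.5, 0.8, 4.5]
gripper_width: 23.1
```

>>> drive_tool(moves=[[[0, 0, 0, 0, 0, 0, 110], [0, 0, 0, 0, 0, 0, 110], [0, 0, 0, 0, 0, 0, 110], [0, 0, 0, 0, 0, 0, 110], [0, 0, 0, 0, 0, 0, 110], [0, 0, -0.005, 0, 0, 0, 110], [0, 0, -0.02, 0, 0, 0, 110], [0, 0, -0.03, 0, 0, 0, 110]]])

```text
clock: 6.85
position: [540.2, 52.2, 97.5]
ee_rot: [-0.625, 0.78, 0.001, -0.003]
contact_force: [1.0, 0.2, 0.1]
gripper_width: 49.0
```

>>> drive_tool(moves=[[[0, 0, -0.035, 0, 0, 0, 255], [0, 0, -0.04, 0, 0, 0, 255], [0, 0, -0.04, 0, 0, 0, 255], [0, 0, -0.04, 0, 0, 0, 255], [0, 0, -0.03, 0, 0, 0, 255], [0, 0, 0, 0, 0, 0, 255]]])

```text
clock: 7.35
position: [545.4, 53.2, 292.8]
ee_rot: [-0.626, 0.78, -0.004, 0.007]
contact_force: [0.7, 0.6, 0.4]
gripper_width: 0.1
```

Run:
```python
from h import *
s=st();c=camera_params("wrist");a=get_image("wrist");b=get_image("top")
import pickle;pickle.dump(c,open("w4.pkl","wb"));cv2.imwrite("pics/top4.png",b)
# lid edge prediction in top for angles
y=-.216;M=np.array([[np.cos(y),-np.sin(y)],[np.sin(y),np.cos(y)]])
def w(b): b=np.atleast_2d(b);return np.c_[b[:,:2]@M.T+[545,51.7],b[:,2]]
im0=cv2.imread("pics/top0.png")
for th in (1.6,1.65,1.7,1.75,1.8):
    e=[(70-144*np.cos(th),yy,85+144*np.sin(th)) for yy in(110,-110)]
    u=(pix(w(e),"top")+.5-[110,115])*3.4-.5;print(th,np.round(u).tolist())
cv2.imwrite("pics/w4.png",a)
```

```text
t 7.35 p [545.4  53.2 292.8] yaw -1.789 z [ 0.015  0.003 -1.   ] F [0.7 0.6 0.4] w 0.1 j [ 0.39  0.21 -0.1   0.   -1.24 -0.61]
1.6 [[290.0, 45.0], [626.0, 115.0]]
1.65 [[293.0, 35.0], [628.0, 105.0]]
1.7 [[296.0, 25.0], [630.0, 95.0]]
1.75 [[299.0, 16.0], [632.0, 85.0]]
1.8 [[302.0, 6.0], [634.0, 75.0]]
```

View pics/w4.png

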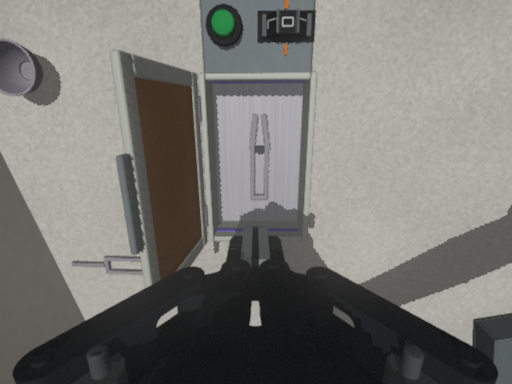

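The speculum lies flat in the middle of the chamber at (260,155), and the wheel shows 0 at (288,22). The lid stands at about 1.73 rad. Next I'll go over and behind it with the fingers shut.

>>> drive_tool(moves=[[[0, -0.03, 0, 0, 0, 0, 255], [0, -0.03, 0, 0, 0, 0, 255], [0, -0.03, 0, 0, 0, 0, 255], [0, -0.03, 0, 0, 0, 0, 255], [0, -0.03, 0, 0, 0, 0, 255], [0, 0, 0, 0, 0, 0, 255], [0, 0, 0, 0, 0, 0, 255]]])

```text
clock: 8.03
position: [688.6, 19.8, 280.1]
ee_rot: [-0.625, 0.781, 0.002, -0.003]
contact_force: [0.3, -0.3, 0.3]
gripper_width: 0.4
```

>>> drive_tool(moves=[[[0, 0, 0.025, 0, 0, 0, 255], [0, 0, 0.025, 0, 0, 0, 255], [0, 0, 0.025, 0, 0, 0, 255], [0, 0, 0, 0, 0, 0, 255], [0, 0, 0, 0, 0, 0, 255]]])

```text
clock: 8.45
position: [687.0, 20.3, 208.1]
ee_rot: [-0.626, 0.78, 0.001, -0.002]
contact_force: [0.4, -0.4, 0.8]
gripper_width: -0.3
```

```bash
cat >> h.py <<'E'
def box():
    s=st();d=s["position"][:2]-[545,51.7];c,k=np.cos(.216),-np.sin(.216)
    print("box",np.round([c*d[0]+k*d[1],-k*d[0]+c*d[1],s["position"][2]],1));return s
E
python3 -c "from h import *;box()"
```

```text
t 8.45 p [687.   20.3 208.1] yaw -1.789 z [-0.004 -0.001 -1.   ] F [ 0.4 -0.4  0.8] w -0.3 j [ 0.26  0.51  0.14  0.   -1.2  -0.48]
box [ 1.454e+02 -2.000e-01  2.081e+02]
```

>>> drive_tool(moves=[[[0, 0.016, 0.001, 0, 0, 0, 255], [0, 0.016, 0.001, 0, 0, 0, 255], [0, 0.014, -0.001, 0, 0, 0, 255], [0, 0.014, -0.001, 0, 0, 0, 255], [0, 0.0143, 0.0018, 0, 0, 0, 255], [0, 0.0143, 0.0018, 0, 0, 0, 255], [0, 0.0133, 0.0053, 0, 0, 0, 255], [0, 0.0133, 0.0053, 0, 0, 0, 255]]])

```text
clock: 9.12
position: [577.7, 45.8, 199.1]
ee_rot: [-0.626, 0.78, -0.002, 0.004]
contact_force: [0.8, 0.3, 1.7]
gripper_width: -0.2
```

```bash
python3 -c "from h import *;box()"
```

```text
t 9.12 p [577.7  45.8 199.1] yaw -1.789 z [ 0.008  0.001 -1.   ] F [0.8 0.3 1.7] w -0.2 j [ 0.36  0.34 -0.17  0.   -1.05 -0.58]
box [ 33.2   1.3 199.1]
```

>>> drive_tool(moves=[[[0, 0.0125, 0.01, 0, 0, 0, 255], [0, 0.0125, 0.01, 0, 0, 0, 255], [0, 0.009, 0.011, 0, 0, 0, 255], [0, 0.009, 0.011, 0, 0, 0, 255], [0, 0.006, 0.013, 0, 0, 0, 255], [0, 0.006, 0.013, 0, 0, 0, 255], [0, 0.003, 0.012, 0, 0, 0, 255], [0, 0, 0, 0, 0, 0, 255]]])

```text
clock: 9.78
position: [518.7, 58.1, 115.5]
ee_rot: [-0.626, 0.78, 0.0, -0.0]
contact_force: [-0.3, -0.3, 0.3]
gripper_width: 0.0
```

```bash
python3 -c "from h import *;box()"
```

```text
t 9.78 p [518.7  58.1 115.5] yaw -1.789 z [-0. -0. -1.] F [-0.3 -0.3  0.3] w 0.0 j [ 0.42  0.34 -0.41 -0.   -0.82 -0.64]
box [-27.1   0.6 115.5]
```

>>> drive_tool(moves=[[[0, 0.003, 0.006, 0, 0, 0, 255], [0, 0, 0.005, 0, 0, 0, 255], [0, 0, 0.003, 0, 0, 0, 255], [0, 0, 0.002, 0, 0, 0, 255], [0, 0, 0, 0, 0, 0, 255], [0, 0, 0, 0, 0, 0, 255]]])

```text
clock: 10.28
position: [517.4, 59.0, 101.0]
ee_rot: [-0.626, 0.78, -0.0, 0.001]
contact_force: [-3.0, 2.3, 11.1]
gripper_width: 0.0
```

>>> drive_tool(moves=[[[0, 0, 0.001, 0, 0, 0, 255], [0, 0, 0.0, 0, 0, 0, 255], [0, 0, -0.01, 0, 0, 0, 255], [0, 0, -0.025, 0, 0, 0, 255], [0.02, 0, -0.025, 0, 0, 0, 255], [0.03, 0, -0.025, 0, 0, 0, 255], [0.03, 0, -0.02, 0, 0, 0, 255], [0, 0, 0, 0, 0, 0, 255]]])

```text
clock: 10.95
position: [500.5, -22.4, 207.9]
ee_rot: [-0.625, 0.781, -0.002, 0.003]
contact_force: [1.0, 0.5, 0.2]
gripper_width: 0.2
```

Run:
```python
from h import *;import pickle
s=box();c=camera_params("wrist");a=get_image("wrist");b=get_image("scene");pickle.dump(c,open("w5.pkl","wb"))
cv2.imwrite("pics/w5w.png",a)
cv2.imwrite("pics/w5.png",np.hstack([a[:,80:450],cv2.resize(b[120:270,190:350],(410,384))]))
W=lambda x,y,z:[545+x*np.cos(.216)+y*np.sin(.216),51.7-x*np.sin(.216)+y*np.cos(.216),z]
print(pix([W(-35,-165,70),W(-35,-153,75),W(-35,-177,75),W(40,-165,72),W(-70,-110,93),W(-74,110,93)],"wrist",c))
```

```text
t 10.95 p [500.5 -22.4 207.9] yaw -1.792 z [ 0.008  0.    -1.   ] F [1.  0.5 0.2] w 0.2 j [ 0.28  0.2  -0.34  0.   -1.02 -0.5 ]
box [-27.6 -81.9 207.9]
[[262.22017044  98.19741177]
 [262.27933941 111.39985659]
 [262.36929052  84.32883044]
 [183.19298116  98.54117984]
 [300.0640237  159.64173896]
 [295.06735022 345.01695665]]
```

View pics/w5.png

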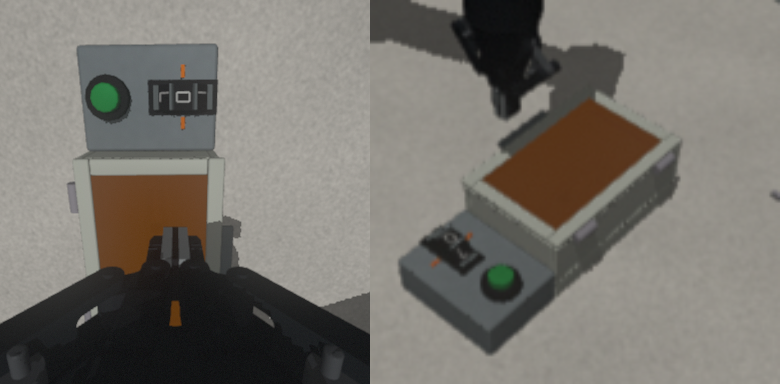

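The lid is shut flat. The wheel at (263,97), predicted (262,98), shows 0, with H (1) on the robot's side. It needs five forward steps, so I'll bring the tip behind the near rib.

>>> drive_tool(moves=[[[0.0208, 0.0115, 0.01, 0, 0, 0, 255], [0.0208, 0.0115, 0.015, 0, 0, 0, 255], [0.0208, 0.0115, 0.02, 0, 0, 0, 255], [0.0208, 0.0115, 0.02, 0, 0, 0, 255], [0, 0, 0.025, 0, 0, 0, 255], [0, 0, 0, 0, 0, 0, 255], [0, 0, 0, 0, 0, 0, 255]]])

```text
clock: 11.63
position: [435.8, -90.5, 112.0]
ee_rot: [-0.626, 0.78, 0.001, -0.002]
contact_force: [0.3, 1.6, 0.3]
gripper_width: 0.1
```

```bash
python3 -c "from h import *;box()"
```

```text
t 11.63 p [435.8 -90.5 112. ] yaw -1.789 z [-0.004 -0.001 -1.   ] F [0.3 1.6 0.3] w 0.1 j [ 0.16  0.23 -0.59  0.   -0.75 -0.38]
box [ -76.2 -162.3  112. ]
```

>>> drive_tool(moves=[[[0.0025, -0.003, 0.015, 0, 0, 0, 255], [0, -0.002, 0.012, 0, 0, 0, 255], [0, 0, 0.006, 0, 0, 0, 255], [0, 0, 0, 0, 0, 0, 255], [0, 0, 0, 0, 0, 0, 255], [0, 0, 0, 0, 0, 0, 255]]])

```text
clock: 12.13
position: [441.6, -93.9, 81.0]
ee_rot: [-0.626, 0.78, -0.001, 0.001]
contact_force: [0.5, -0.3, 1.1]
gripper_width: 0.2
```

```bash
python3 -c "from h import *;box()"
```

```text
t 12.13 p [441.6 -93.9  81. ] yaw -1.789 z [ 0.002  0.    -1.   ] F [ 0.5 -0.3  1.1] w 0.2 j [ 0.15  0.29 -0.62  0.   -0.66 -0.37]
box [ -69.8 -164.4   81. ]
```

>>> drive_tool(moves=[[[0, -0.004, 0.002, 0, 0, 0, 255], [0, -0.006, 0, 0, 0, 0, 255], [0, -0.006, 0, 0, 0, 0, 255], [0, -0.006, 0, 0, 0, 0, 255], [0, -0.001, 0, 0, 0, 0, 255], [0, 0, 0, 0, 0, 0, 255]]])

```text
clock: 12.63
position: [464.3, -99.7, 78.5]
ee_rot: [-0.626, 0.78, -0.001, 0.001]
contact_force: [-0.5, -0.3, 3.4]
gripper_width: 0.2
```

>>> drive_tool(moves=[[[0, 0, -0.01, 0, 0, 0, 255], [0, 0, -0.02, 0, 0, 0, 255], [0, 0.023, -0.03, 0, 0, 0, 255], [-0.03, 0, -0.03, 0, 0, 0, 255], [-0.025, 0, -0.01, 0, 0, 0, 255], [0, 0, 0, 0, 0, 0, 255]]])

```text
clock: 13.13
position: [456.0, -38.3, 181.3]
ee_rot: [-0.627, 0.779, -0.003, 0.005]
contact_force: [0.9, -0.3, -0.7]
gripper_width: 0.0
```

Run:
```python
from h import *
s=box();c=camera_params("wrist");a=get_image("wrist");b=get_image("scene")
W=lambda x,y,z:[545+x*np.cos(.216)+y*np.sin(.216),51.7-x*np.sin(.216)+y*np.cos(.216),z]
p=pix(W(-35,-165,70),"wrist",c)[0].astype(int);print(p)
q=pix(W(-35,-165,70),"scene")[0].astype(int)
A=a[max(0,p[1]-50):p[1]+50,p[0]-60:p[0]+60];B=b[q[1]-25:q[1]+25,q[0]-30:q[0]+30]
cv2.imwrite("pics/w6.png",np.hstack([cv2.resize(A,(400,333),interpolation=2),cv2.resize(B,(400,333),interpolation=2)]))
```

```text
t 13.13 p [456.  -38.3 181.3] yaw -1.786 z [ 0.011  0.002 -1.   ] F [ 0.9 -0.3 -0.7] w 0.0 j [ 0.27  0.15 -0.48  0.   -0.93 -0.49]
box [ -67.6 -106.9  181.3]
[218 126]
```

View pics/w6.png

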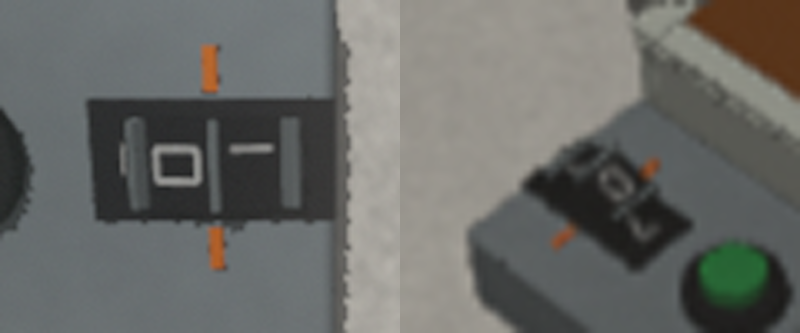

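The picture shows the wheel half a step on, with a rib at the index marks (213,165), 0 on the far side and 1 on the near side. It is either in transit or balanced, so I'll measure it numerically from a fresh image.

```bash
cat > wheel.py <<'E'
from h import *
import sys
s=box();c=camera_params("wrist");a=get_image("wrist");cv2.imwrite(sys.argv[1] if len(sys.argv)>1 else "pics/wl.png",a)
W=lambda x,y,z:[545+x*np.cos(.216)+y*np.sin(.216),51.7-x*np.sin(.216)+y*np.cos(.216),z]
X=np.arange(-24,25,1.);Y=np.arange(-10,11,1.)
u=np.array([[pix(W(-35+x,-165+y,75),"wrist",c)[0] for x in X] for y in Y],np.float32)
I=cv2.remap(a,u[...,0],u[...,1],cv2.INTER_LINEAR);h=cv2.cvtColor(I,cv2.COLOR_BGR2HSV)
rows=np.median(h[...,2],0)
print("median V by x (ribs):",dict(zip(X.astype(int).tolist(),rows.astype(int).tolist())))
o=(h[...,0]>3)&(h[...,0]<22)&(h[...,1]>130)&(h[...,2]>70);print("orange by x",[(int(x),int(n)) for x,n in zip(X,o.sum(0)) if n>2])
g=I.max(2);
for r in g[::2]: print("".join(" .:+#@"[min(5,int(v)//38)] for v in r))
E
python3 wheel.py
```

```text
t 13.23 p [453.  -40.2 178.1] yaw -1.788 z [ 0.002  0.001 -1.   ] F [ 0.1  0.9 -0.5] w -0.2 j [ 0.27  0.15 -0.48 -0.   -0.93 -0.49]
box [ -70.2 -109.5  178.1]
median V by x (ribs): {-24: 93, -23: 90, -22: 85, -21: 61, -20: 47, -19: 47, -18: 47, -17: 47, -16: 46, -15: 46, -14: 46, -13: 46, -12: 45, -11: 45, -10: 45, -9: 44, -8: 45, -7: 44, -6: 46, -5: 66, -4: 92, -3: 92, -2: 64, -1: 45, 0: 56, 1: 79, 2: 70, 3: 44, 4: 44, 5: 44, 6: 44, 7: 44, 8: 44, 9: 44, 10: 76, 11: 81, 12: 53, 13: 50, 14: 66, 15: 76, 16: 77, 17: 86, 18: 90, 19: 68, 20: 46, 21: 46, 22: 44, 23: 44, 24: 44}
orange by x []
:::.................::.................::::......
:::.................::.................::::......
:::..:++++++++++:...::..:+++++++++#+:....::::....
:::.................::..++:.......:++..::::::....
:::.................::..++:.......:++...:::::....
:::.................::..++........:++..::::::....
:::.................::..:+++++++++++:..::::......
:::.................::..................:::......
:::.................::.................::::......
:::.................::.................::::......
....................::...........................
```

>>> drive_tool(moves=[[[0, 0, 0, 0, 0, 0, 255], [0, 0, 0, 0, 0, 0, 255], [0, 0, 0, 0, 0, 0, 255], [0, 0, 0, 0, 0, 0, 255]]])

```text
clock: 13.62
position: [452.2, -41.6, 177.0]
ee_rot: [-0.625, 0.78, 0.0, -0.001]
contact_force: [-0.2, -0.3, 0.5]
gripper_width: -0.1
```

```bash
python3 wheel.py
```

```text
t 13.62 p [452.2 -41.6 177. ] yaw -1.791 z [-0.001 -0.    -1.   ] F [-0.2 -0.3  0.5] w -0.1 j [ 0.27  0.15 -0.49 -0.   -0.93 -0.49]
box [ -70.6 -111.   177. ]
median V by x (ribs): {-24: 93, -23: 90, -22: 85, -21: 61, -20: 48, -19: 48, -18: 48, -17: 47, -16: 47, -15: 47, -14: 47, -13: 46, -12: 46, -11: 46, -10: 46, -9: 45, -8: 45, -7: 44, -6: 46, -5: 67, -4: 93, -3: 93, -2: 65, -1: 46, 0: 54, 1: 79, 2: 72, 3: 45, 4: 45, 5: 45, 6: 45, 7: 45, 8: 44, 9: 44, 10: 75, 11: 80, 12: 55, 13: 50, 14: 66, 15: 76, 16: 77, 17: 86, 18: 90, 19: 74, 20: 46, 21: 46, 22: 45, 23: 45, 24: 45}
orange by x []
:::.................::.................::::......
:::.................::..................::::.....
:::..:++++++++++:...::..:+++++++++++:..:.::::....
:::.................::..++:.......:++..::::::....
:::.................::..++.........++..::::::....
:::.................::..++........:++..::::::....
:::.................::..:+++++++++++:..:.::......
:::.................::.................::::......
:::.................::.................::::......
:::.................::.................::::......
....................::...........................
```

>>> drive_tool(moves=[[[0.03, -0.006, 0.02, 0, 0, 0, 255], [0.024, -0.0066, 0.03, 0, 0, 0, 255], [0, 0, 0.03, 0, 0, 0, 255], [0, 0, 0.0135, 0, 0, 0, 255], [0, 0, 0.003, 0, 0, 0, 255], [0, 0, 0, 0, 0, 0, 255], [0, 0, 0, 0, 0, 0, 255]]])

```text
clock: 14.25
position: [453.9, -96.5, 81.8]
ee_rot: [-0.626, 0.78, -0.001, 0.001]
contact_force: [-0.1, -0.4, -0.1]
gripper_width: 0.5
```

```bash
python3 -c "from h import *;box()"
```

```text
t 14.25 p [453.9 -96.5  81.8] yaw -1.789 z [ 0.001 -0.    -1.   ] F [-0.1 -0.4 -0.1] w 0.5 j [ 0.14  0.31 -0.59  0.   -0.68 -0.36]
box [ -57.2 -164.3   81.8]
```

>>> drive_tool(moves=[[[0, -0.004, 0.0015, 0, 0, 0, 255], [0, -0.005, 0, 0, 0, 0, 255], [0, -0.005, -0.0005, 0, 0, 0, 255], [0, -0.005, -0.001, 0, 0, 0, 255], [0, -0.005, -0.001, 0, 0, 0, 255], [0, 0, 0, 0, 0, 0, 255]]])

```text
clock: 14.75
position: [478.4, -101.9, 82.7]
ee_rot: [-0.626, 0.78, -0.001, 0.001]
contact_force: [0.9, 0.3, 0.3]
gripper_width: -0.1
```

>>> drive_tool(moves=[[[0, 0, -0.01, 0, 0, 0, 255], [0, 0, -0.025, 0, 0, 0, 255], [0, 0.03, -0.03, 0, 0, 0, 255], [-0.03, 0.007, -0.03, 0, 0, 0, 255], [-0.025, 0, 0, 0, 0, 0, 255], [0, 0, 0, 0, 0, 0, 255], [0, 0, 0, 0, 0, 0, 255]]])

```text
clock: 15.33
position: [453.2, -40.2, 176.3]
ee_rot: [-0.626, 0.779, -0.0, 0.001]
contact_force: [0.3, 1.0, 0.2]
gripper_width: -0.1
```

```bash
python3 wheel.py
```

```text
t 15.33 p [453.2 -40.2 176.3] yaw -1.788 z [ 0.002  0.001 -1.   ] F [0.3 1.  0.2] w -0.1 j [ 0.27  0.16 -0.49 -0.   -0.93 -0.49]
box [ -69.9 -109.5  176.3]
median V by x (ribs): {-24: 53, -23: 60, -22: 48, -21: 51, -20: 64, -19: 56, -18: 47, -17: 46, -16: 50, -15: 47, -14: 60, -13: 87, -12: 94, -11: 81, -10: 62, -9: 49, -8: 47, -7: 46, -6: 47, -5: 46, -4: 46, -3: 46, -2: 46, -1: 46, 0: 46, 1: 46, 2: 45, 3: 45, 4: 46, 5: 46, 6: 45, 7: 48, 8: 57, 9: 65, 10: 75, 11: 92, 12: 89, 13: 68, 14: 43, 15: 43, 16: 43, 17: 50, 18: 55, 19: 55, 20: 78, 21: 92, 22: 92, 23: 93, 24: 86}
orange by x []
...........:::.....................::.......:::::
...........:::.....................::........::::
::..:+:++:.:::...:+++++++++++:.....::++++++::::::
+:..::...:.:::.....................::.....:::::::
+:..::..::::::.....................::.....:::::::
+:..::..::::::.....................::.....:::::::
::::::.....:::.....................:::+++::::::::
...........:::.....................::........::::
...........:::....................:::.......:::::
...........:::....................:::.........::.
...................................:.............
```

The wheel is on 1, with the ribs at ±12. I'll repeat the full-length push as a cycle.

>>> drive_tool(moves=[[[0.03, -0.002, 0.02, 0, 0, 0, 255], [0.0253, -0.002, 0.03, 0, 0, 0, 255], [0, 0, 0.03, 0, 0, 0, 255], [0, 0, 0.012, 0, 0, 0, 255], [0, 0, 0.004, 0, 0, 0, 255], [0, 0, 0, 0, 0, 0, 255], [0, 0, 0, 0, 0, 0, 255]]])

```text
clock: 15.97
position: [445.2, -96.3, 79.9]
ee_rot: [-0.626, 0.78, -0.0, 0.0]
contact_force: [0.2, 0.7, 0.4]
gripper_width: 0.0
```

>>> drive_tool(moves=[[[0, -0.0055, 0.001, 0, 0, 0, 255], [0, -0.0055, 0, 0, 0, 0, 255], [0, -0.0055, 0, 0, 0, 0, 255], [0, -0.0055, 0, 0, 0, 0, 255], [0, -0.0055, -0.001, 0, 0, 0, 255], [0, -0.0055, -0.0015, 0, 0, 0, 255], [0, 0, 0, 0, 0, 0, 255]]])

```text
clock: 16.55
position: [479.3, -103.2, 81.7]
ee_rot: [-0.626, 0.78, -0.001, 0.001]
contact_force: [0.1, -0.2, -0.0]
gripper_width: 0.0
```

>>> drive_tool(moves=[[[0, 0, -0.01, 0, 0, 0, 255], [0, 0, -0.025, 0, 0, 0, 255], [0, 0.03, -0.03, 0, 0, 0, 255], [-0.03, 0.007, -0.03, 0, 0, 0, 255], [-0.025, 0, 0, 0, 0, 0, 255], [0, 0, 0, 0, 0, 0, 255], [0, 0, 0, 0, 0, 0, 255]]])

```text
clock: 17.13
position: [454.0, -41.5, 175.4]
ee_rot: [-0.626, 0.779, -0.001, 0.001]
contact_force: [0.5, -0.2, 0.0]
gripper_width: 0.1
```

```bash
python3 wheel.py
```

```text
t 17.13 p [454.  -41.5 175.4] yaw -1.788 z [ 0.003  0.001 -1.   ] F [ 0.5 -0.2  0. ] w 0.1 j [ 0.27  0.16 -0.49 -0.   -0.92 -0.48]
box [ -68.9 -110.5  175.4]
median V by x (ribs): {-24: 51, -23: 50, -22: 48, -21: 48, -20: 53, -19: 49, -18: 48, -17: 46, -16: 46, -15: 47, -14: 57, -13: 82, -12: 93, -11: 82, -10: 64, -9: 51, -8: 48, -7: 56, -6: 66, -5: 47, -4: 47, -3: 48, -2: 67, -1: 64, 0: 62, 1: 46, 2: 46, 3: 47, 4: 62, 5: 71, 6: 46, 7: 47, 8: 57, 9: 65, 10: 73, 11: 91, 12: 87, 13: 57, 14: 42, 15: 42, 16: 42, 17: 42, 18: 42, 19: 49, 20: 75, 21: 91, 22: 92, 23: 93, 24: 87}
orange by x []
...........:::.....................::........::::
...........:::.....................::........::::
:+::+++++:.:::...:.....+++++++.....:::++++:::::::
+:..:+..::::::..:++...:+:...:+:....::.......:::::
+:..:+..:+::::..:++...:+:...:+:....::........::::
::..::..::::::..:++...:+:...:+:....::........::::
.........:.:::...+++++++:...:+:....::.......:::::
...........:::.....................::........::::
...........:::.....................::........::::
...........:::.....................::...........:
...................................:.............
```

The wheel is on 2. I'll run two more steps.

>>> drive_tool(moves=[[[0.03, -0.0015, 0.02, 0, 0, 0, 255], [0.0248, -0.0015, 0.03, 0, 0, 0, 255], [0, 0, 0.03, 0, 0, 0, 255], [0, 0, 0.012, 0, 0, 0, 255], [0, 0, 0.003, 0, 0, 0, 255], [0, 0, 0, 0, 0, 0, 255], [0, 0, 0, 0, 0, 0, 255]]])

```text
clock: 17.77
position: [444.9, -96.9, 80.0]
ee_rot: [-0.626, 0.78, -0.0, 0.0]
contact_force: [0.5, -0.2, 0.5]
gripper_width: 0.0
```

>>> drive_tool(moves=[[[0, -0.0055, 0.001, 0, 0, 0, 255], [0, -0.0055, 0, 0, 0, 0, 255], [0, -0.0055, 0, 0, 0, 0, 255], [0, -0.0055, 0, 0, 0, 0, 255], [0, -0.0055, -0.001, 0, 0, 0, 255], [0, -0.0055, -0.0015, 0, 0, 0, 255], [0, 0, 0, 0, 0, 0, 255]]])

```text
clock: 18.35
position: [479.1, -103.9, 81.8]
ee_rot: [-0.626, 0.78, -0.001, 0.001]
contact_force: [-0.2, 1.1, -0.1]
gripper_width: -0.1
```

>>> drive_tool(moves=[[[0, 0, -0.01, 0, 0, 0, 255], [0, 0, -0.02, 0, 0, 0, 255], [0, 0.017, 0, 0, 0, 0, 255], [0, 0.017, 0, 0, 0, 0, 255], [0, 0, 0.015, 0, 0, 0, 255], [0, 0, 0.0145, 0, 0, 0, 255], [0, 0, 0, 0, 0, 0, 255], [0, 0, 0, 0, 0, 0, 255]]])

```text
clock: 19.02
position: [443.6, -96.4, 81.6]
ee_rot: [-0.626, 0.78, -0.0, -0.0]
contact_force: [0.4, -0.3, -0.1]
gripper_width: -0.1
```

>>> drive_tool(moves=[[[0, -0.0055, 0.001, 0, 0, 0, 255], [0, -0.0055, 0, 0, 0, 0, 255], [0, -0.0055, 0, 0, 0, 0, 255], [0, -0.0055, 0, 0, 0, 0, 255], [0, -0.0055, -0.001, 0, 0, 0, 255], [0, -0.0055, -0.0015, 0, 0, 0, 255], [0, 0, 0, 0, 0, 0, 255]]])

```text
clock: 19.6
position: [478.3, -103.7, 83.8]
ee_rot: [-0.626, 0.78, -0.001, 0.001]
contact_force: [0.4, -0.9, 0.4]
gripper_width: 0.0
```

>>> drive_tool(moves=[[[0, 0, -0.01, 0, 0, 0, 255], [0, 0, -0.025, 0, 0, 0, 255], [0, 0.03, -0.03, 0, 0, 0, 255], [-0.03, 0.007, -0.03, 0, 0, 0, 255], [-0.025, 0, 0, 0, 0, 0, 255], [0, 0, 0, 0, 0, 0, 255], [0, 0, 0, 0, 0, 0, 255]]])

```text
clock: 20.18
position: [452.7, -41.9, 177.5]
ee_rot: [-0.626, 0.779, -0.001, 0.001]
contact_force: [0.1, -0.1, -0.6]
gripper_width: 0.4
```

```bash
python3 wheel.py
```

```text
t 20.18 p [452.7 -41.9 177.5] yaw -1.788 z [ 0.003  0.001 -1.   ] F [ 0.1 -0.1 -0.6] w 0.4 j [ 0.27  0.15 -0.49 -0.   -0.93 -0.48]
box [ -70.1 -111.2  177.5]
median V by x (ribs): {-24: 129, -23: 131, -22: 134, -21: 134, -20: 129, -19: 131, -18: 134, -17: 135, -16: 128, -15: 107, -14: 83, -13: 85, -12: 93, -11: 80, -10: 62, -9: 49, -8: 48, -7: 48, -6: 48, -5: 47, -4: 47, -3: 48, -2: 61, -1: 100, 0: 95, 1: 49, 2: 47, 3: 46, 4: 46, 5: 46, 6: 46, 7: 48, 8: 58, 9: 64, 10: 74, 11: 91, 12: 87, 13: 60, 14: 47, 15: 49, 16: 53, 17: 45, 18: 53, 19: 59, 20: 79, 21: 91, 22: 92, 23: 92, 24: 85}
orange by x [(-24, 9), (-23, 9), (-22, 17), (-21, 16), (-20, 9), (-19, 9), (-18, 16), (-17, 16), (-16, 10), (-15, 9)]
++++++++++::::.....................::.......:::::
+++++++++:::::.....................::.......:::::
+++++++++:::::...:+#++###++++:.....::++++++::::::
+++++++++:::::........:+:..........::..::.:::::::
++++++++++::::........:+:..........::..::.:::::::
+++++++++:::::........:+:.........:::..::.:::::::
+++++++++:::::........:++++++:.....::.......:::::
+++++++++:::::....................:::.......:::::
++++++++++::::.....................::.......:::::
::::+++++::::......................::..........::
.................................................
```

The wheel is on 4 and the orange face comes next. One more step.

>>> drive_tool(moves=[[[0.03, -0.002, 0.02, 0, 0, 0, 255], [0.0242, -0.002, 0.03, 0, 0, 0, 255], [0, 0, 0.03, 0, 0, 0, 255], [0, 0, 0.013, 0, 0, 0, 255], [0, 0, 0.004, 0, 0, 0, 255], [0, 0, 0, 0, 0, 0, 255], [0, 0, 0, 0, 0, 0, 255]]])

```text
clock: 20.82
position: [444.6, -97.0, 80.0]
ee_rot: [-0.626, 0.78, -0.0, 0.0]
contact_force: [1.7, 0.5, 0.1]
gripper_width: -0.1
```

>>> drive_tool(moves=[[[0, -0.0055, 0.001, 0, 0, 0, 255], [0, -0.0055, 0, 0, 0, 0, 255], [0, -0.0055, 0, 0, 0, 0, 255], [0, -0.0055, 0, 0, 0, 0, 255], [0, -0.0055, -0.001, 0, 0, 0, 255], [0, -0.0055, -0.0015, 0, 0, 0, 255], [0, 0, 0, 0, 0, 0, 255]]])

```text
clock: 21.4
position: [479.0, -103.9, 81.9]
ee_rot: [-0.626, 0.78, -0.001, 0.002]
contact_force: [0.9, -0.8, 0.2]
gripper_width: -0.3
```

>>> drive_tool(moves=[[[0, 0, -0.01, 0, 0, 0, 255], [0, 0, -0.025, 0, 0, 0, 255], [0, 0.03, -0.03, 0, 0, 0, 255], [-0.03, 0.007, -0.03, 0, 0, 0, 255], [-0.025, 0, 0, 0, 0, 0, 255], [0, 0, 0, 0, 0, 0, 255], [0, 0, 0, 0, 0, 0, 255]]])

```text
clock: 21.98
position: [453.4, -42.2, 175.5]
ee_rot: [-0.626, 0.779, -0.001, 0.001]
contact_force: [-0.7, 0.6, 0.4]
gripper_width: 0.4
```

```bash
python3 wheel.py pics/w7.png
python3 - <<'E'
from h import *
a=cv2.imread("pics/w7.png");h=cv2.cvtColor(a,cv2.COLOR_BGR2HSV);m=cv2.inRange(h,(45,90,50),(85,255,255));v,u=np.nonzero(m)
p=onz([[u.mean(),v.mean()]],"wrist",72)[0];d=p[:2]-[545,51.7];c,k=np.cos(.216),-np.sin(.216);print("btn",p,[c*d[0]+k*d[1],-k*d[0]+c*d[1]])
E
```

```text
t 21.98 p [453.4 -42.2 175.5] yaw -1.788 z [ 0.003  0.001 -1.   ] F [-0.7  0.6  0.4] w 0.4 j [ 0.27  0.16 -0.49 -0.   -0.92 -0.48]
box [ -69.4 -111.4  175.5]
median V by x (ribs): {-24: 62, -23: 67, -22: 55, -21: 64, -20: 65, -19: 67, -18: 51, -17: 51, -16: 51, -15: 52, -14: 62, -13: 87, -12: 93, -11: 84, -10: 118, -9: 165, -8: 173, -7: 164, -6: 168, -5: 174, -4: 174, -3: 174, -2: 168, -1: 161, 0: 168, 1: 174, 2: 175, 3: 174, 4: 166, 5: 168, 6: 173, 7: 161, 8: 104, 9: 65, 10: 74, 11: 91, 12: 84, 13: 54, 14: 46, 15: 56, 16: 70, 17: 48, 18: 45, 19: 52, 20: 76, 21: 91, 22: 91, 23: 92, 24: 86}
orange by x [(-10, 5), (-9, 21), (-8, 14), (-7, 11), (-6, 12), (-5, 19), (-4, 19), (-3, 19), (-2, 12), (-1, 11), (0, 12), (1, 19), (2, 19), (3, 19), (4, 12), (5, 12), (6, 15), (7, 20)]
...........:::+#################:..::.......:::::
...........:::+#################:..::.......:::::
:+::+:.....:::+#################:..:::++++:.:::::
::..::..::::::+##+##############:..::..::....::::
::..::..::::::+#################:.:::..::...:::::
::::::..::::::+#################:..::..::...:::::
::::::::+:.:::+#######++###+####:..::..::::::::::
...........:::+#################:..::.......:::::
...........:::+#################:..::........::::
...........:::+#################:.:::............
..............::::::::::::::::::.................
btn [ 544.95479998 -120.25836992   72.        ] [np.float64(36.810707210341526), np.float64(-167.97218479167927)]
```

View pics/w7.png

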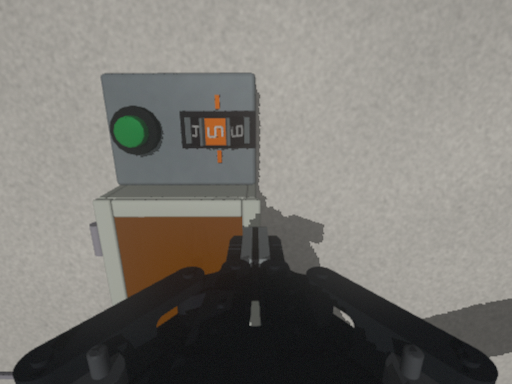

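The orange 5 is uppermost at (215,131), level with the index marks, and the lid is shut. Next I'll move to the button at (130,131).

>>> drive_tool(moves=[[[0.0137, -0.027, 0, 0, 0, 0, 255], [0.0137, -0.027, 0, 0, 0, 0, 255], [0.0137, -0.027, 0, 0, 0, 0, 255], [0.0137, -0.027, 0, 0, 0, 0, 255], [0, 0, 0.03, 0, 0, 0, 255], [0, 0, 0.03, 0, 0, 0, 255], [0, 0, 0.02, 0, 0, 0, 255], [0, 0, 0, 0, 0, 0, 255]]])

```text
clock: 22.7
position: [542.2, -121.4, 89.0]
ee_rot: [-0.624, 0.781, 0.004, -0.005]
contact_force: [0.4, -0.6, 0.1]
gripper_width: 0.0
```

```bash
python3 -c "from h import *;box()"
```

```text
t 22.7 p [ 542.2 -121.4   89. ] yaw -1.793 z [-0.012  0.    -1.   ] F [ 0.4 -0.6  0.1] w 0.0 j [ 0.07  0.43 -0.35 -0.   -0.81 -0.29]
box [  34.3 -169.6   89. ]
```

>>> drive_tool(moves=[[[-0.003, -0.003, 0, 0, 0, 0, 255], [0, 0, 0.004, 0, 0, 0, 255], [0, 0, 0.003, 0, 0, 0, 255], [0, 0, 0, 0, 0, 0, 255], [0, 0, 0, 0, 0, 0, 255]]])

```text
clock: 23.12
position: [550.1, -117.8, 88.6]
ee_rot: [-0.626, 0.78, -0.0, 0.001]
contact_force: [-0.8, 0.5, -0.6]
gripper_width: 0.3
```

```bash
python3 -c "from h import *;box()"
```

```text
t 23.12 p [ 550.1 -117.8   88.6] yaw -1.79 z [ 0.002  0.    -1.   ] F [-0.8  0.5 -0.6] w 0.3 j [ 0.08  0.43 -0.34  0.   -0.79 -0.3 ]
box [  41.3 -164.5   88.6]
```

>>> drive_tool(moves=[[[0, 0.001, 0.005, 0, 0, 0, 255], [0, 0, 0.004, 0, 0, 0, 255], [0, 0, 0.003, 0, 0, 0, 255], [0, 0, 0.002, 0, 0, 0, 255], [0, 0, 0, 0, 0, 0, 255], [0, 0, 0, 0, 0, 0, 255]]])

```text
clock: 23.62
position: [549.0, -117.5, 74.2]
ee_rot: [-0.626, 0.78, -0.0, 0.0]
contact_force: [-1.2, 1.6, 4.2]
gripper_width: 0.1
```

>>> drive_tool(moves=[[[0, 0, 0.002, 0, 0, 0, 255], [0, 0, 0.001, 0, 0, 0, 255], [0, 0, 0, 0, 0, 0, 255], [0, 0, 0, 0, 0, 0, 255]]])

```text
clock: 23.95
position: [549.1, -117.6, 73.8]
ee_rot: [-0.626, 0.78, -0.001, 0.0]
contact_force: [-5.9, 3.4, 19.4]
gripper_width: 0.1
```

Hard stop reached: 19 N with no further travel. I'll lift off and check.

>>> drive_tool(moves=[[[0, 0, -0.01, 0, 0, 0, 255], [0, 0, -0.02, 0, 0, 0, 255], [0, 0, -0.03, 0, 0, 0, 255], [-0.015, 0.02, -0.035, 0, 0, 0, 255], [-0.02, 0.03, -0.01, 0, 0, 0, 255], [-0.02, 0.03, 0, 0, 0, 0, 255], [0, 0.03, 0, 0, 0, 0, 255], [0, 0, 0, 0, 0, 0, 255]]])

```text
clock: 24.62
position: [448.2, -39.9, 174.0]
ee_rot: [-0.626, 0.78, 0.002, -0.001]
contact_force: [-0.7, -1.0, -0.4]
gripper_width: 0.5
```

Run:
```python
from h import *
box();a=get_image("wrist");b=get_image("scene")
cv2.imwrite("pics/w8.png",np.hstack([a[:,80:450],cv2.resize(b[100:330,130:375],(410,384))]))
```

```text
t 24.62 p [448.2 -39.9 174. ] yaw -1.788 z [-0.004  0.001 -1.   ] F [-0.7 -1.  -0.4] w 0.5 j [ 0.27  0.15 -0.5  -0.   -0.93 -0.49]
box [ -74.9 -110.2  174. ]
```

View pics/w8.png

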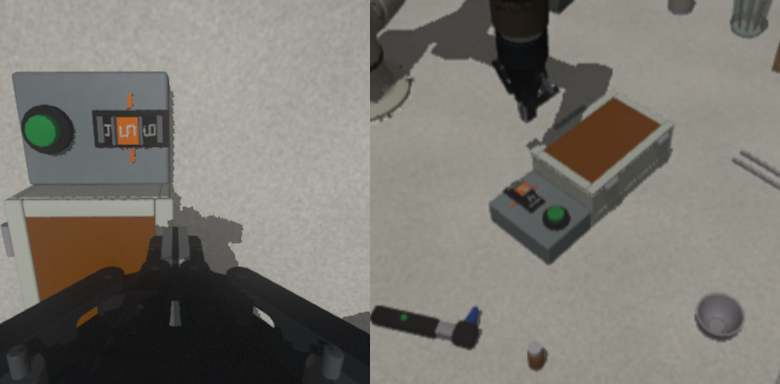

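The lid is shut, the 5 (orange) is up at (128,130), the button at (40,130) is up again, and the bystanders are in place. The arm is clear, so I'll hand in.

```bash
python3 -c "from bench import job_done;print(job_done())"
```

```text
the job is handed in; nothing more can be done
None
```

The job is done and handed in at about 24.6 s, in the order you asked.

- **Speculum:** I gripped it across the bars, laid it flat lengthwise along the chamber floor and let go. The wrist picture after release showed it flat and centred. I could not see it again once the lid was shut.
- **Lid:** I pushed it from behind and then pressed it from above. The fingertip stopped at the closed height with 11 N, and later pictures show it flat on the rim.
- **Wheel:** It started on 0 and I rolled it five steps. The first push was too short and left the wheel about half a step on, and it did not fall back as described. A longer push completed the step, and the other four went cleanly. The last pictures show the orange 5 uppermost, lined up with the marks.
- **Start button:** With the 5 up, I pressed it until it stopped moving (19 N, against about 5 N for the spring) and let it up. The last picture shows it up again.
- **Other things:** The otoscope and vial look undisturbed in the final picture, and the arm was clear of everything. I judged this by eye and did not measure their positions.

I viewed 11 pictures, one over the budget of 10.

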